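# Light the swab dispenser and hold its drawer open

### The arm

A 7-joint arm with a two-finger parallel gripper is mounted at the origin on the work surface. World frame = base frame: x ahead of the robot, y to its left, z up, the work surface at z = 0. Lengths are in m, angles in rad, forces in N, time in s.
With the tool pointing down it reaches from about 0.35 to 0.9 m from the base axis. Payload 7.2 kg.
Tool frame: the origin (TCP) lies between the finger pads; the fingertips stand ctrl.tcp_to_tips ahead of it and the grasp point (between the pads) lies 2 mm behind it (ctrl.tcp_to_tips is the distance from the TCP to the fingertips, in m); z points along the fingers, y is the line along which they close (so a half turn about z gives the same grasp; the last joint's range is limited). The gripper opens to 88 mm and grips with 3 to 60 N. Pads are 20 mm wide; open, the fingers measure 115 mm over their backs; the gripper's body (75 mm by 178 mm) begins 61 mm behind the grasp point.
Start: joints at [-1.172, 0.411, -0.013, 1.596, 0.006, 1.134, -0.082], TCP at [0.281, 0.558, 0.217] pointing down, gripper open.
Joint ranges: [-2.95, 2.95], [-0.29, 1.99], [-1.47, 1.44], [0.14, 2.54], [-1.03, 4.17], [0.13, 1.85], [-2.86, 2.86]. Speed limits (rad/s): [2.39, 2.39, 3.01, 3.01, 3.14, 3.14, 3.14].

### API

Orientations are given as a unit quaternion [x, y, z, w].
In Python, from workcell import ctrl gives the robot as it stands.
- The arm moves only by the tool play_rows, never from a script. Its argument "series" is text: rows parted by semicolons, each of 7 numbers parted by spaces: the turn, a rotation vector about the tool's x, y, z each as a share of 90 degrees, from -1 to 1, then the shift along the tool's x, y, z each as a share of 0.2 m, from -1 to 1, then the opening, from 0 (shut) to 1 (fully open). A call has 1 to 10 rows; each row is the pose to reach, as a shift and turn from the pose commanded when the call began, along the tool's axes at that moment; what a row does not reach only later rows make up. A row lasts 1/8 s, in which the tool goes at most 62.5 mm and 10.7 degrees, less where a joint would pass 70% of its speed; a pose out of reach is approached as far as the arm can. A call with a number of a shift or a turn outside -1 to 1 is refused whole. A call with a gripper value outside its range is refused whole. The fingers move at their own pace and stop on an object; "newtons" is the grip in N (left out, the last holds). Time passes only in rows, so rows that repeat a pose let the fingers close. It gives the time, the measured TCP pose, the force, the opening and the grip force at its end, in the units of the state.
- ctrl.get_state(): the state, without advancing time (a new reading comes with each control period).
- ctrl.camera(name): name is "scene" or "top"; returns a dict with "frame" (420x560x3 uint8, blue, green, red), "K" (3x3 intrinsics, pixels), "R" (3x3) and "t" (3): a world point X has camera coordinates R X + t. Camera axes: x right, y down, z forward; pixel columns grow to the right and rows downward; lengths in m; the calibration is good to about 2 mm. A picture is of the moment at which its call begins. There is no depth.
- ctrl.close_job(): hands the job in; it is judged then, once.
The state is a dict: "t": time; "joint_pos": joint angles; "qvel": joint speeds; "joint_efforts": joint torques, N m; "tool_pos": TCP position; "tcp_rot": TCP orientation; "wrist_force": force on the tool from outside, world axes, zero at the start; "wrist_torque": the same for the moment, N m; "gripper_width": opening from 0.0 (shut) to 1.0 (fully open); "finger_force": force on a finger pad.
Only numpy, scipy, OpenCV 4.12 (cv2) and the standard library are available. Lean on these libraries where they do the work, as an engineer would, in place of code of your own. Each camera call takes 0.05 s, during which the arm holds its last target. There are 200 camera calls.

### The job

First swing the examination lamp round on its column until its arm points straight at the middle of the swab dispenser's front, and let go of the lamp so that it stays there. Then pull the dispenser's self-closing drawer out by its blue tab until the red pointer stands within the green clip's width, and finish while still holding the drawer steady there with the gripper, because it shuts if you let go. Do not shift the green clip, and leave the tape, jar, bowl and gauze pack where they are.

Things in the scene. Friction and masses are not known exactly. Their poses are not given: they have to be found in the camera images.
- dispenser: Swab dispenser, fixed: white housing 160 (x) x 116 (y) x 62 high, amber top. Origin on the table under the housing's centre; its own x points to its back, so the drawer comes out along own -x (roughly to the robot). A scale rail 12 wide, top 52 above the table, runs along own y = +66 to 205 ahead of the origin and carries the green clip
- mouth (a point): Middle of the housing's front top edge, fixed to the dispenser: 80 in front of the dispenser's origin, 62 above the table. The lamp arm must point at this, seen from above
- drawer: Self-closing drawer (white tray of swabs, blue front 104 wide, its top 54 above the table). Slides along the dispenser's own -x, travel 0 to 125. Its spring pulls it shut: 3 N when closed, 0.7 N more per 10 mm (9 N at 90). Origin at its bottom, in the plane of the housing's front when shut; axes parallel to the dispenser's
- tab (a point): Middle of the top edge of the blue pull tab, on the drawer, 116 above the table. The tab is an upright plate 12 thick (along the slide) x 36 wide (across it), standing on the drawer front from 54 to 116 high; above the housing's top (62) nothing is beside it, so it can be pinched from above across its thickness or its width
- pointer (a point): Tip of the thin red pointer (3 wide) that sticks out sideways from the drawer front over the rail, in line with the tab's middle; moves with the drawer
- mark (a point): Centre of the top of the green clip on the rail: 16 long along the slide, 22 across, top 61 above the table. The clip is set 50 to 90 ahead of where the pointer stands with the drawer shut; it is stiff on its rail and must not be shifted. Site axes parallel to the dispenser's
- lamp: Examination lamp on the table: fixed white foot 110 across, steel column 24 across; the arm swings level about the column, its axis 184 above the table. Origin on the table under the column's axis, which is the hinge
- lamp_arm (a joint): Swing of the lamp arm in rad about the column, growing anticlockwise seen from above, from -2.3 to 2.3; at 0 the arm points along the lamp body's own -x (roughly towards the robot). Stiff: stays where it is left, takes about 3 N at the grip to move
- lamp_grip (a point): Middle of the top of the lamp's upright round blue grip, 18 across, 262 above the table, 160 from the column's axis. It stands on the white lamp head (about 75 across, top about 206 high), so the 55 below this point are free to grip. Its x axis points outward along the arm, away from the column, the way the lamp shines; z is up
- tape: Bystander: white tape roll 64 across, 24 high, lying flat; origin under its centre
- jar: Bystander: amber jar 56 across, 85 high; origin under its centre
- bowl: Bystander: steel bowl 100 across, 40 high; origin under its centre
- gauze: Bystander: blue gauze pack 90 x 90 x 45 high; origin under its centre

How it is judged:
By the outcome, as a careful person would: the job done as asked, in the order asked, and still so for the second after the job is handed in, while the arm keeps its last pose, push and grip.
It also fails if it takes over 51 s, if anything falls off the work surface, if the arm or the gripper's body presses on something with over 40 N, if the wrist force passes 120 N, or if a joint passes its speed limit or range.

## Working session

There is one attempt and no reset: what is moved stays moved. The work goes in short steps, Python scripts to look and compute and a tool call to move; the robot and the scene stay as the last step left them, time stands still between calls to the robot, and variables do not carry over. Pictures are saved under pics/ and viewed, at most 10 in all, crops included, and the job is handed in when it is done.

Besides the shell and the picture viewer there is one more tool, called after "Emit:" as name(argument=value, ...) on one line, values as JSON. play_rows: Moves the arm, as the interface text tells. Shift numbers are shares of 0.2 m and turn numbers shares of 90 degrees, none past 1 either way. Its arguments: {"type":"object","properties":{"series":{"type":"string"},"newtons":{"type":"number"}},"required":["series"]}

```bash
ls; mkdir -p pics; python3 - <<'E'
from workcell import ctrl
import cv2,numpy as np
for n in ("scene","top"):
    c=ctrl.camera(n); cv2.imwrite(f"pics/{n}0.png",c["frame"]); np.savez(f"{n}0.npz",**c)
    print(n,c["K"].tolist(),np.round(-c["R"].T@c["t"],3),np.round(c["R"],3).tolist())
s=ctrl.get_state(); print(s, ctrl.tcp_to_tips)
E
```

```text
pics
scene [[501.58201508019687, 0.0, 277.0251524656763], [0.0, 501.58201508019687, 207.49890723464972], [0.0, 0.0, 1.0]] [ 1.521 -0.083  1.137] [[0.108, 0.994, -0.001], [0.705, -0.078, -0.705], [-0.701, 0.075, -0.709]]
top [[483.74703592472827, 0.0, 285.61085580853205], [0.0, 483.74703592472827, 224.01861975457942], [0.0, 0.0, 1.0]] [ 0.461 -0.005  1.819] [[0.029, -1.0, 0.006], [-0.998, -0.03, -0.063], [0.063, -0.004, -0.998]]
{'t': 0.1, 'joint_pos': array([-1.17214723,  0.41183081, -0.01271202,  1.59692414,  0.00558554,
        1.13427666, -0.08220769]), 'qvel': array([-9.65887009e-04, -2.14051367e-04,  1.03200106e-03, -4.14748234e-03,
        3.55352698e-04, -1.38286406e-03,  4.63676279e-05]), 'joint_efforts': array([ 3.09523122e-03, -5.89093888e+01,  6.44052587e-01, -2.91711795e+01,
       -5.37900219e-02,  1.46449756e-02,  7.32302351e-05]), 'tool_pos': array([0.28112778, 0.55771178, 0.2161012 ]), 'tcp_rot': array([ 2.31305523e-01,  9.72880909e-01, -6.91368488e-04, -1.20466162e-04]), 'wrist_force': array([-0.54213963, -0.42988724, -0.25793758]), 'wrist_torque': array([-0.00263386,  0.04102629, -0.00162415]), 'finger_force': 0.0, 'gripper_width': 1.0027256385340522} 0.017
```

View pics/scene0.png

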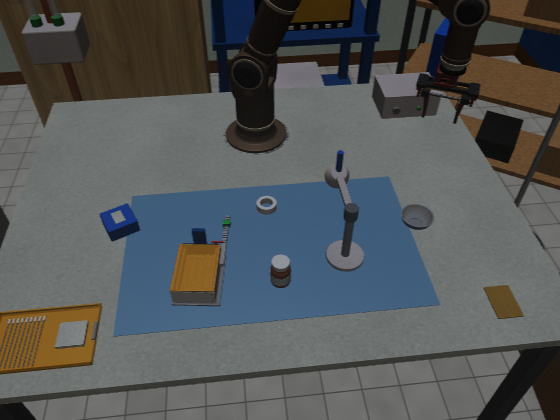

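View pics/top0.png

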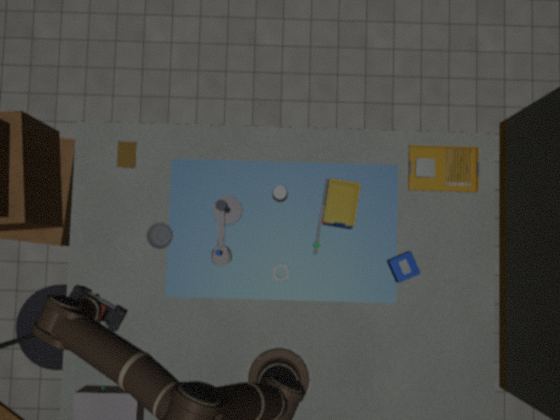

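The scene view shows the dispenser at about (197,272), tab (199,235), clip (227,221), lamp foot (345,255) and blue grip (340,158). In the top view the amber top is at (341,203), the clip at (316,244), the lamp foot at (228,209) and the grip at (219,252). I'll measure these with colour masks, and also view enlarged crops.

```bash
cat > h.py <<'E'
import cv2,numpy as np
from workcell import ctrl
def ray(c,u,v):
    d=c["R"].T@np.linalg.inv(c["K"])@np.array([u,v,1.]); return -c["R"].T@c["t"],d/np.linalg.norm(d)
def plane(c,u,v,z):
    o,d=ray(c,u,v); return o+d*(z-o[2])/d[2]
def proj(c,X):
    p=c["K"]@(c["R"]@np.asarray(X,float)+c["t"]); return p[:2]/p[2]
def tri(c1,p1,c2,p2):
    (a,d),(b,e)=ray(c1,*p1),ray(c2,*p2)
    s=np.linalg.lstsq(np.c_[d,-e],b-a,rcond=None)[0]
    P,Q=a+d*s[0],b+e*s[1]; return (P+Q)/2,np.linalg.norm(P-Q)
def blobs(c,lo,hi,roi,mn=4):
    x0,y0,x1,y1=roi; h=cv2.cvtColor(c["frame"],cv2.COLOR_BGR2HSV)
    m=np.zeros(h.shape[:2],np.uint8); m[y0:y1,x0:x1]=cv2.inRange(h,np.array(lo),np.array(hi))[y0:y1,x0:x1]
    n,l,s,ce=cv2.connectedComponentsWithStats(m)
    return [(l==i,s[i],ce[i]) for i in range(1,n) if s[i][4]>=mn]
E
python3 - <<'E'
from h import *
S,T=[dict(np.load(f"{n}0.npz")) for n in("scene","top")]
for nm,c,roi in(("S",S,(150,140,420,310)),("T",T,(150,170,410,290))):
    for col,lo,hi in(("blue",(108,150,30),(130,255,255)),("green",(45,100,50),(85,255,255)),("amber",(12,120,80),(35,255,255)),("red",(0,120,60),(8,255,255))):
        for m,s,ce in blobs(c,lo,hi,roi):
            print(nm,col,s.tolist(),ce.round(1))
a=cv2.resize(S["frame"][140:300,165:375],None,fx=3.7,fy=3.7,interpolation=cv2.INTER_CUBIC)
b=cv2.resize(T["frame"][170:270,200:370],None,fx=4.7,fy=4.7,interpolation=cv2.INTER_CUBIC)
cv2.imwrite("pics/s1.png",a);cv2.imwrite("pics/t1.png",cv2.convertScaleAbs(b,alpha=1.3))
m=blobs(T,(12,120,80),(35,255,255),(310,170,370,240),100)[0][0]
q=cv2.minAreaRect(np.argwhere(m)[:,::-1].astype(np.float32)); print(q)
P=np.array([plane(T,*p,.062) for p in cv2.boxPoints(q)]);print(P.round(3),np.linalg.norm(np.diff(P,axis=0),axis=1))
E
```

```text
S blue [337, 150, 6, 22, 70] [339.4 160.2]
S blue [192, 228, 13, 5, 46] [197.8 229.7]
S blue [183, 243, 11, 1, 11] [188. 243.]
S green [223, 220, 8, 4, 30] [226.3 221.5]
S amber [170, 244, 50, 47, 1985] [195.5 267.5]
T blue [216, 251, 5, 3, 9] [218. 252.]
T blue [389, 252, 21, 29, 269] [399.1 266.5]
T green [314, 243, 6, 4, 21] [316.4 244.4]
T amber [409, 175, 1, 15, 15] [409. 182.]
T amber [324, 179, 36, 46, 1244] [341.3 201.6]
((341.2297668457031, 201.87838745117188), (30.360713958740234, 42.00592041015625), 8.972626686096191)
[[ 0.589 -0.147  0.062]
 [ 0.742 -0.167  0.062]
 [ 0.728 -0.278  0.062]
 [ 0.575 -0.257  0.062]] [0.15433608 0.11112774 0.15429917]
```

View pics/s1.png

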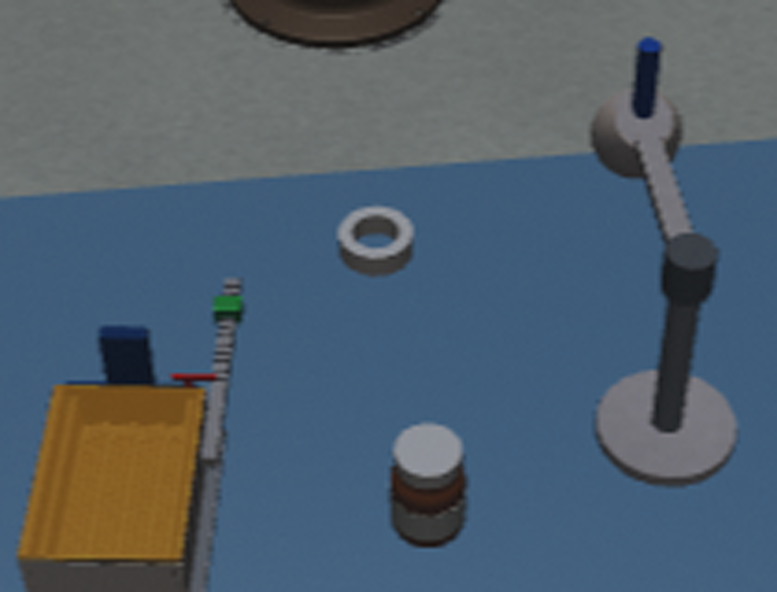

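View pics/t1.png

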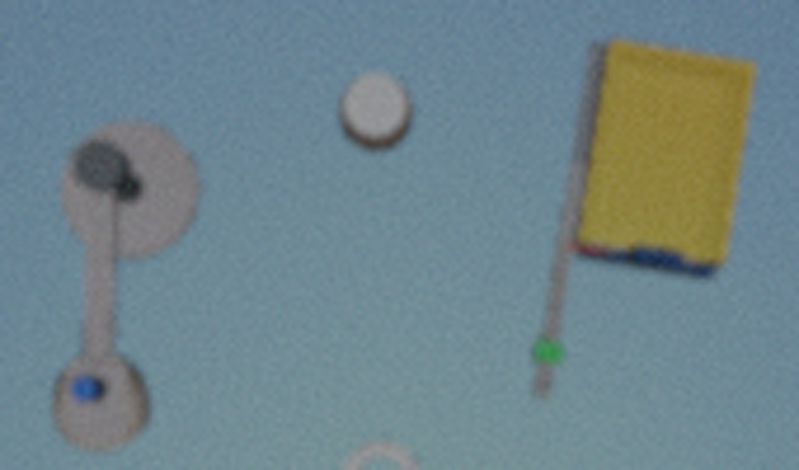

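The crops show the grip top at scene (340.4,152.4) and top (218.1,252.6), and the foot centre at scene (345.3,254.9) and top (228,210). The column cap is at scene (351,208) and top (221.7,204.9). The red pointer tip is near scene (223.5,242), at the rail.

```bash
python3 - <<'E'
from h import *
S,T=[dict(np.load(f"{n}0.npz")) for n in("scene","top")]
print("grip",tri(S,(340,152),T,(217.9,252.3)), plane(T,217.9,252.3,.262),plane(S,340,152.,.262))
print("foot T/S",plane(T,227.6,209.7,.01),plane(S,345,254.6,.01))
print("cap",tri(S,(351,207.5),T,(221.3,204.5)))
print("tab top",plane(S,198.2,229.2,.116))
print("clip",plane(S,226.3,221.5,.058),plane(T,316.4,244.4,.061), tri(S,(226.3,221),T,(316.4,244.4)))
print("pointer row",plane(S,223.5,241.7,.055))
m=blobs(T,(12,120,80),(35,255,255),(310,170,370,240),100)[0][0]
q=cv2.minAreaRect(np.argwhere(m)[:,::-1].astype(np.float32)); P=np.array([plane(T,*p,.062)[:2] for p in cv2.boxPoints(q)])
a=P[1]-P[0]+P[2]-P[3]; a/=np.linalg.norm(a); c=P.mean(0); print("disp",c,np.degrees(np.arctan2(a[1],a[0])),"mouth",c-.08*a, "tab exp",c-.08*a-.006*a)
# scene amber
m=blobs(S,(12,120,80),(35,255,255),(150,140,420,310),100)[0][0]
hull=cv2.convexHull(np.argwhere(m)[:,::-1].astype(np.int32))
ap=cv2.approxPolyDP(hull,4,True)[:,0]; Q=np.array([plane(S,*p,.062)[:2] for p in ap]);print(Q.round(3), Q.mean(0))
p=np.r_[c,.0];n=np.array([-a[1],a[0]])
for nm,X in(("clip",plane(S,226.3,221.5,.058)),("clipT",plane(T,316.4,244.4,.061)),("tab",plane(S,198.2,229.2,.116)),("ptr",plane(S,223.5,241.7,.055))):
    d=X[:2]-c; print(nm,"own x,y",d@a,d@n)
E
```

```text
grip (array([0.46131805, 0.20498712, 0.26335771]), np.float64(0.002733015517745495)) [0.46110141 0.20380787 0.262     ] [0.4596701  0.20683306 0.262     ]
foot T/S [0.62166396 0.20732836 0.01      ] [0.61947371 0.21210811 0.01      ]
cap (array([0.62131429, 0.20743984, 0.20576143]), np.float64(0.002751158945513381))
tab top [ 0.5713053  -0.19900989  0.116     ]
clip [ 0.49548301 -0.12316252  0.058     ] [ 0.50031238 -0.12555152  0.061     ] (array([ 0.50025329, -0.1240357 ,  0.06526463]), np.float64(0.002441556588117365))
pointer row [ 0.57093359 -0.1341653   0.055     ]
disp [ 0.65830485 -0.21222932] -7.652791750837052 mouth [ 0.57901739 -0.20157575] tab exp [ 0.57307083 -0.20077673]
[[ 0.588 -0.147]
 [ 0.74  -0.167]
 [ 0.728 -0.278]
 [ 0.572 -0.256]] [ 0.65715273 -0.21176551]
clip own x,y -0.17323262340138396 0.06659057783657744
clipT own x,y -0.16812812020142176 0.064865985050288
tab own x,y -0.0879850963805563 0.0015159882383021775
ptr own x,y -0.09698882478316971 0.0657335261247254
```

Emit:
play_rows(series="0 0 1 -0.8 -0.6 -0.7 1;0 0 1 -0.8 -0.6 -0.7 1;0 0 1 -0.8 -0.6 -0.7 1;0 0 1 -0.8 -0.6 -0.7 1;0 0 1 -0.8 -0.6 -0.7 1;0 0 1 -0.8 -0.6 -0.7 1;0 0 1 -0.8 -0.6 -0.7 1;0 0 1 -0.8 -0.6 -0.7 1;0 0 1 -0.8 -0.6 -0.7 1;0 0 1 -0.8 -0.6 -0.7 1")

```text
t: 1.35
tool_pos: [0.37, 0.3788, 0.3565]
tcp_rot: [0.851, 0.525, -0.0, 0.0]
wrist_force: [-0.2, 0.5, 0.2]
gripper_width: 1.002
finger_force: 0.0
```

```bash
cat > go.py <<'E'
import sys
from h import *
from scipy.spatial.transform import Rotation as Ro
# go.py x y z yaw_of_tool_y(deg): shares for tool-down target from the measured pose
s=ctrl.get_state(); R=Ro.from_quat(s["tcp_rot"]); p=s["tool_pos"]
x,y,z,w=map(float,sys.argv[1:5]); w=np.radians(w)
Y=np.array([np.cos(w),np.sin(w),0]);Z=np.array([0,0,-1.]);G=Ro.from_matrix(np.c_[np.cross(Y,Z),Y,Z])
print("t",round(s["t"],2),"tcp",p.round(4),"yaw",np.degrees(np.arctan2(*R.as_matrix()[[1,0],1])).round(2),"q",s["joint_pos"].round(2),"F",s["wrist_force"].round(1),"w",round(s["gripper_width"],3))
print("turn",((R.inv()*G).as_rotvec()/(np.pi/2)).round(3),"shift",(R.inv().apply(np.array([x,y,z])-p)/.2).round(3))
E
python3 go.py 0.461 0.205 0.33 -91
```

```text
t 1.35 tcp [0.37   0.3788 0.3565] yaw -26.71 q [-1.11  0.15  0.26  1.63 -0.04  1.37 -1.31] F [-0.2  0.5  0.2] w 1.002
turn [0.    0.    0.714] shift [-0.572  0.797  0.133]
```

Emit:
play_rows(series="0 0 0.715 -0.57 0.8 0.13 1;0 0 0.715 -0.57 0.8 0.13 1;0 0 0.715 -0.57 0.8 0.13 1;0 0 0.715 -0.57 0.8 0.13 1;0 0 0.715 -0.57 0.8 0.13 1;0 0 0.715 -0.57 0.8 0.13 1;0 0 0.715 -0.57 0.8 0.13 1;0 0 0.715 -0.57 0.8 0.13 1;0 0 0.715 -0.57 0.8 0.13 1")

```text
t: 2.48
tool_pos: [0.4617, 0.2052, 0.3308]
tcp_rot: [1.0, -0.008, -0.0, -0.0]
wrist_force: [-0.2, -0.6, 0.9]
gripper_width: 1.0
finger_force: 0.0
```

```bash
python3 go.py 0.461 0.205 0.232 -91; python3 - <<'E'
from h import *
c=ctrl.camera("scene")
print([(s.tolist(),ce.round(1)) for m,s,ce in blobs(c,(108,150,30),(130,255,255),(300,120,400,200))])
p=ctrl.get_state()["tool_pos"].copy(); print(proj(c,p),proj(c,p-[0,0,.017]),proj(c,[.461,.205,.262]))
cv2.imwrite("pics/s2.png",cv2.resize(c["frame"][80:220,260:440],None,fx=4,fy=4,interpolation=cv2.INTER_CUBIC))
E
```

```text
t 2.48 tcp [0.4617 0.2052 0.3308] yaw -90.93 q [-0.96  0.12  0.5   1.74 -0.06  1.3  -2.03] F [-0.2 -0.6  0.9] w 1.0
turn [0.    0.    0.001] shift [-0.003  0.001  0.494]
[([337, 150, 6, 22, 77], array([339.4, 160.5]))]
[341.80349342 132.27129783] [341.23314741 137.40418618] [339.44115798 152.34790963]
```

View pics/s2.png

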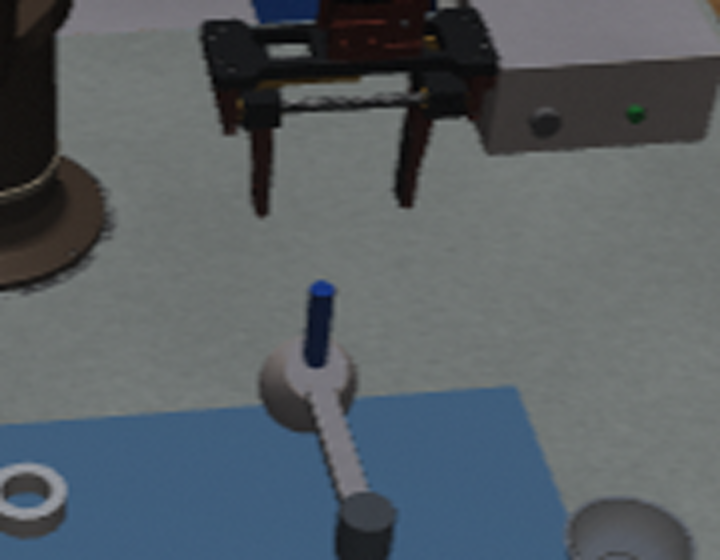

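The fingers straddle the blue grip (crop 321,290) evenly, so I'll descend and close gently.

Emit:
play_rows(series="0 0 0 0 0 0.25 1;0 0 0 0 0 0.495 1;0 0 0 0 0 0.495 1;0 0 0 0 0 0.495 0;0 0 0 0 0 0.495 0;0 0 0 0 0 0.495 0;0 0 0 0 0 0.495 0;0 0 0 0 0 0.495 0;0 0 0 0 0 0.495 0", newtons=12)

```text
t: 3.65
tool_pos: [0.4617, 0.2052, 0.2319]
tcp_rot: [1.0, -0.01, 0.0, -0.0]
wrist_force: [0.7, -0.4, 0.2]
gripper_width: 0.359
finger_force: 0.0
```

```bash
python3 go.py 0.461 0.205 0.232 -91
```

```text
t 3.65 tcp [0.4617 0.2052 0.2319] yaw -91.09 q [-0.93  0.2   0.49  1.89 -0.1   1.08 -1.99] F [ 0.7 -0.4  0.2] w 0.359
turn [-0.    -0.    -0.001] shift [-0.004  0.001 -0.001]
```

Emit:
play_rows(series="0 0 0 0 0 0 0;0 0 0 0 0 0 0;0 0 0 0 0 0 0;0 0 0 0 0 0 0")

```text
t: 4.15
tool_pos: [0.4617, 0.2054, 0.2318]
tcp_rot: [1.0, -0.009, -0.0, -0.0]
wrist_force: [0.4, 0.7, -0.8]
gripper_width: 0.2
finger_force: 12.0
```

```bash
python3 go.py 0.461 0.205 0.232 -91; python3 - <<'E'
# arc: shares for lamp swing with column C, start angle a0
import numpy as np
from h import *
p=ctrl.get_state()["tool_pos"][:2]; C=np.array([.6205,.2085]); M=np.array([.579,-.2016])
d=p-C; r=np.hypot(*d); a0=np.arctan2(d[1],d[0]); a1=np.arctan2(*(M-C)[::-1])
D=(a1-a0)%(2*np.pi); print(r,np.degrees(a0),np.degrees(a1),np.degrees(D))
from scipy.spatial.transform import Rotation as Ro
s=ctrl.get_state(); R=Ro.from_quat(s["tcp_rot"])
for k in range(1,11):
    a=a0+D*k/10; q=C+r*np.array([np.cos(a),np.sin(a)])
    print(round(-D*k/10/(np.pi/2),3),(R.inv().apply(np.r_[q-p,0])/.2).round(3))
E
```

```text
t 4.15 tcp [0.4617 0.2054 0.2318] yaw -91.08 q [-0.93  0.2   0.49  1.89 -0.11  1.08 -1.99] F [ 0.4  0.7 -0.8] w 0.2
turn [-0.     0.    -0.001] shift [-0.004  0.002 -0.001]
0.15882117380929336 -178.88216499003752 -95.77836602553262 83.10379896450489
-0.092 [ 0.013  0.114 -0.   ]
-0.185 [ 0.042  0.226 -0.   ]
-0.277 [ 0.087  0.332 -0.   ]
-0.369 [ 0.147  0.43  -0.   ]
-0.462 [ 0.22   0.519 -0.   ]
-0.554 [ 0.305  0.596 -0.   ]
-0.646 [ 0.401  0.66  -0.   ]
-0.739 [ 0.505  0.709 -0.   ]
-0.831 [ 0.615  0.743 -0.   ]
-0.923 [ 0.729  0.761 -0.   ]
```

Emit:
play_rows(series="0 0 -0.046 0.004 0.057 0 0;0 0 -0.092 0.013 0.114 0 0;0 0 -0.185 0.042 0.226 0 0;0 0 -0.277 0.087 0.332 0 0;0 0 -0.369 0.147 0.43 0 0;0 0 -0.462 0.22 0.519 0 0;0 0 -0.508 0.261 0.559 0 0;0 0 -0.554 0.305 0.596 0 0;0 0 -0.554 0.305 0.596 0 0;0 0 -0.554 0.305 0.596 0 0")

```text
t: 5.4
tool_pos: [0.5218, 0.0857, 0.2319]
tcp_rot: [0.911, 0.413, 0.001, 0.0]
wrist_force: [5.8, 2.6, -4.6]
gripper_width: 0.203
finger_force: 12.0
```

```bash
python3 go.py 0.6044 0.0493 0.232 -8; python3 - <<'E'
from h import *
s=ctrl.get_state(); print(s["wrist_torque"],s["finger_force"])
E
```

```text
t 5.4 tcp [0.5218 0.0857 0.2319] yaw -41.2 q [-0.63  0.24  0.46  1.84 -0.12  1.09 -0.85] F [ 5.8  2.6 -4.6] w 0.203
turn [ 0.001 -0.001 -0.369] shift [0.135 0.43  0.   ]
[ 0.64618334 -1.11463966  0.14368576] 11.998638957738876
```

Emit:
play_rows(series="0 0 -0.046 0.004 0.057 0 0;0 0 -0.092 0.013 0.114 0 0;0 0 -0.185 0.042 0.226 0 0;0 0 -0.277 0.087 0.332 0 0;0 0 -0.323 0.115 0.382 0 0;0 0 -0.369 0.147 0.43 0 0;0 0 -0.369 0.147 0.43 0 0;0 0 -0.369 0.147 0.43 0 0")

```text
t: 6.4
tool_pos: [0.6054, 0.0526, 0.2319]
tcp_rot: [0.754, 0.657, 0.001, -0.0]
wrist_force: [3.8, 5.4, -2.3]
gripper_width: 0.201
finger_force: 12.0
```

```bash
python3 go.py 0.6044 0.0493 0.232 -8; python3 - <<'E'
from h import *
for n in("scene","top"):
    c=ctrl.camera(n); np.savez(f"{n}3.npz",**c)
    if n=="scene": cv2.imwrite("pics/s3.png",cv2.resize(c["frame"][60:290,160:420],None,fx=2.6,fy=2.6,interpolation=cv2.INTER_CUBIC))
E
```

```text
t 6.4 tcp [0.6054 0.0526 0.2319] yaw -7.91 q [-0.44  0.38  0.37  1.64 -0.15  1.15 -0.17] F [ 3.8  5.4 -2.3] w 0.201
turn [ 0.001 -0.002  0.001] shift [-0.017 -0.003 -0.001]
```

View pics/s3.png

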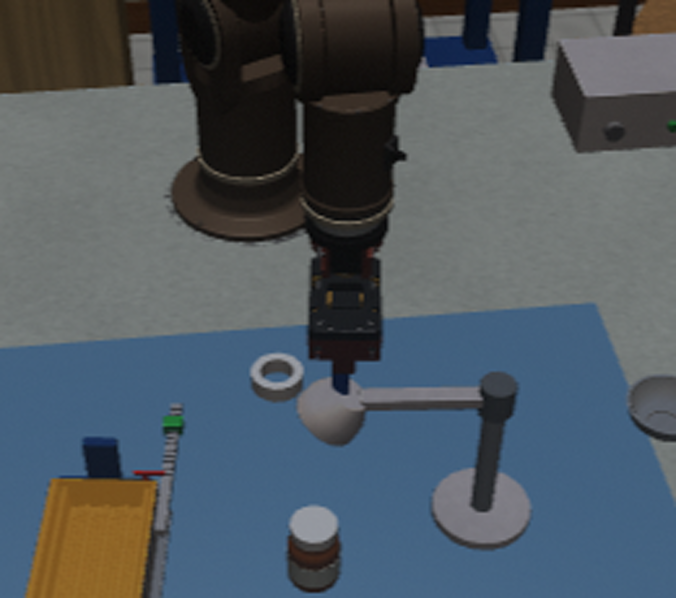

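The lamp head (crop 333,410) now points along -y toward the dispenser, with the grip still held. Next I'll release, rise and measure.

Emit:
play_rows(series="0 0 0 0 0 0 1;0 0 0 0 0 0 1;0 0 0 0 0 0 1;0 0 0 0 0 0 1;0 0 0 0 0 0 1;0 0 0 0 0 0 1;0 0 0 0 0 -0.3 1;0 0 0 0 0 -0.6 1;0 0 0 0 0 -0.6 1")

```text
t: 7.62
tool_pos: [0.6066, 0.05, 0.3571]
tcp_rot: [0.755, 0.656, 0.004, 0.002]
wrist_force: [0.2, -1.0, -0.5]
gripper_width: 0.999
finger_force: 0.0
```

```bash
python3 go.py 0.568 -0.2 0.2 -7.65; python3 - <<'E'
from h import *
S,T=[ctrl.camera(n) for n in("scene","top")]
np.savez("scene4.npz",**S);np.savez("top4.npz",**T)
for nm,c,roi in(("S",S,(260,170,330,240)),("T",T,(220,180,320,290))):
  for m,s,ce in blobs(c,(105,140,30),(130,255,255),roi):
    ys,xs=np.nonzero(m); top=(xs[ys<=ys.min()+2].mean(),ys.min()+1.)
    print(nm,s.tolist(),ce.round(1),top,plane(c,*(top if nm=="S" else ce),.262))
a=cv2.resize(S["frame"][180:280,260:380],None,fx=4,fy=4,interpolation=cv2.INTER_CUBIC)
b=cv2.resize(T["frame"][180:280,200:290],None,fx=4,fy=4,interpolation=cv2.INTER_CUBIC)
cv2.imwrite("pics/s4.png",cv2.convertScaleAbs(np.hstack([a,b]),alpha=1.4))
E
```

```text
t 7.62 tcp [0.6066 0.05   0.3571] yaw -8.04 q [-0.45  0.3   0.4   1.45 -0.12  1.4  -0.2 ] F [ 0.2 -1.  -0.5] w 0.999
turn [ 0.005 -0.002 -0.004] shift [-1.267 -0.023  0.782]
S [287, 190, 8, 22, 124] [290.7 199.4] (np.float64(290.6842105263158), np.float64(191.0)) [0.60069116 0.05129307 0.262     ]
```

View pics/s4.png

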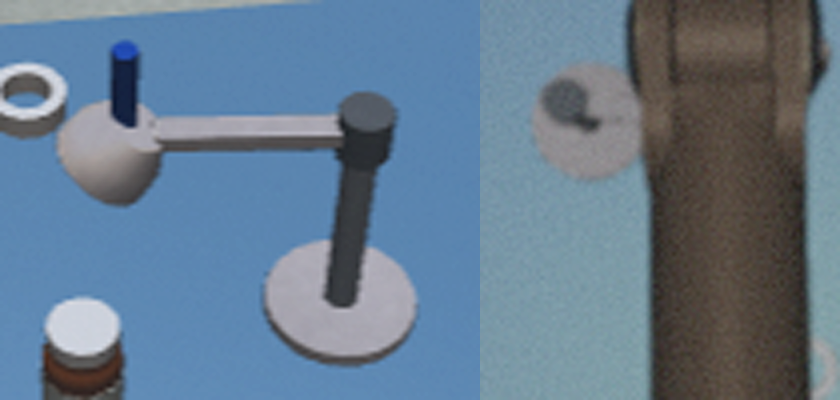

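The grip top is at about scene (290.7,191.5) and the lamp is standing free. The arm hides it in the top view, so I'll move toward the dispenser and measure from there.

Emit:
play_rows(series="0 0 0 -0.3 0 0 1;0 0 0 -0.6 0 0 1;0 0 0 -0.9 0 0.1 1;0 0 0 -1 0 0.2 1;0 0 0 -1 0 0.2 1;0 0 0 -1 0 0.2 1")

```text
t: 8.48
tool_pos: [0.5769, -0.1461, 0.3115]
tcp_rot: [0.754, 0.657, -0.0, -0.001]
wrist_force: [0.4, -0.4, -0.6]
gripper_width: 1.001
finger_force: 0.0
```

```bash
python3 - <<'E'
from h import *
S,T=[ctrl.camera(n) for n in("scene","top")]
np.savez("scene5.npz",**S);np.savez("top5.npz",**T)
S0,T0=[dict(np.load(f"{n}0.npz")) for n in("scene","top")]
for nm,c,roi in(("S",S,(260,170,330,240)),("T",T,(220,180,300,290)),("S0",S0,(300,120,400,200)),("T0",T0,(200,235,235,270))):
  for m,s,ce in blobs(c,(105,130,100 if nm[0]=="S" else 60),(130,255,255),roi,3):
    print(nm,s.tolist(),ce.round(1),plane(c,*ce,.262))
c=T
a=cv2.resize(T["frame"][180:270,200:290],None,fx=6,fy=6,interpolation=cv2.INTER_CUBIC)
cv2.imwrite("pics/t5.png",cv2.convertScaleAbs(a,alpha=1.4))
# foot ellipse, top view: bright low-sat
for nm,c,roi in(("T0",T0,(200,185,250,235)),("T",T,(200,185,250,235)),("S",S,(310,220,380,290))):
  h=cv2.cvtColor(c["frame"],cv2.COLOR_BGR2HSV); x0,y0,x1,y1=roi
  m=((h[...,1]<70)|((h[...,2]<70)))[y0:y1,x0:x1].astype(np.uint8)
  k=max(cv2.findContours(m,0,1)[0],key=cv2.contourArea); hu=cv2.convexHull(k)
  e=cv2.fitEllipse(hu); ce=np.array(e[0])+[x0,y0]; print(nm,"foot",ce,e[1],plane(c,*ce,.01))
E
```

```text
S [287, 190, 8, 5, 30] [290.8 191.8] [0.60367232 0.05129194 0.262     ]
T [266, 207, 4, 5, 16] [267.5 209. ] [0.60535012 0.04910475 0.262     ]
S0 [338, 150, 5, 4, 16] [340.1 151.7] [0.45834008 0.20727391 0.262     ]
T0 [216, 251, 5, 4, 16] [218.  252.1] [0.46167134 0.2035086  0.262     ]
T0 foot [230.50102615 221.52418518] (36.08712387084961, 56.8931999206543) [0.57756142 0.19483458 0.01      ]
T foot [232.94648743 216.81837845] (39.53466033935547, 48.1565055847168) [0.59549985 0.18632474 0.01      ]
S foot [346.02985382 245.82536316] (40.48555374145508, 53.30808639526367) [0.58701257 0.22190011 0.01      ]
```

View pics/t5.png

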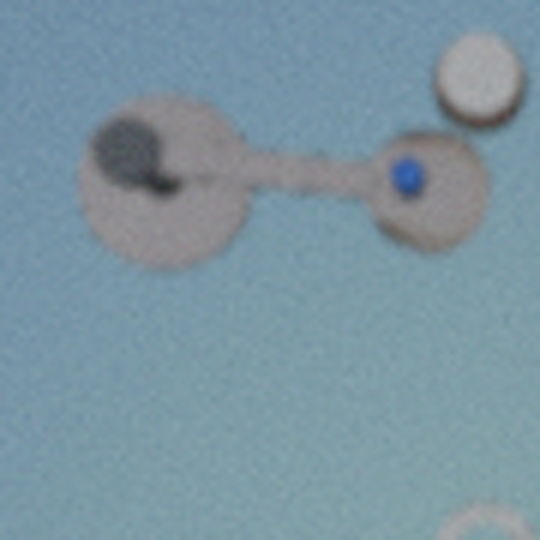

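The top view shows the grip at crop (408,177), which is (0.605,0.049). Its bearing from the column agrees with the mouth's to within 0.5° in both cameras, so the lamp is done. Next is the tab.

```bash
python3 go.py 0.571 -0.200 0.20 -7.65; python3 go.py 0.571 -0.200 0.097 -7.65|tail -1
```

```text
t 8.57 tcp [ 0.5773 -0.1459  0.3122] yaw -7.87 q [-0.19  0.31  0.47  1.56 -0.15  1.31  0.16] F [-0.2  1.4 -1.3] w 0.995
turn [ 0.    -0.    -0.002] shift [-0.273  0.005  0.561]
turn [ 0.    -0.    -0.002] shift [-0.273  0.005  1.076]
```

Emit:
play_rows(series="0 0 0 -0.27 0.005 0.2 1;0 0 0 -0.27 0.005 0.4 1;0 0 0 -0.27 0.005 0.6 1;0 0 0 -0.27 0.005 0.6 1;0 0 0 -0.27 0.005 0.6 1")

```text
t: 9.2
tool_pos: [0.5713, -0.201, 0.1936]
tcp_rot: [0.754, 0.656, 0.001, 0.001]
wrist_force: [-0.6, -0.3, 0.6]
gripper_width: 0.999
finger_force: 0.0
```

```bash
python3 go.py 0.571 -0.200 0.097 -7.65; python3 - <<'E'
from h import *
S=ctrl.camera("scene"); np.savez("scene6.npz",**S)
cv2.imwrite("pics/s6.png",cv2.resize(S["frame"][160:290,130:270],None,fx=4.5,fy=4.5,interpolation=cv2.INTER_CUBIC))
E
```

```text
t 9.2 tcp [ 0.5713 -0.201   0.1936] yaw -7.95 q [-0.09  0.42  0.47  1.7  -0.21  1.07  0.31] F [-0.6 -0.3  0.6] w 0.999
turn [ 0.001  0.    -0.003] shift [ 0.005 -0.003  0.483]
```

View pics/s6.png

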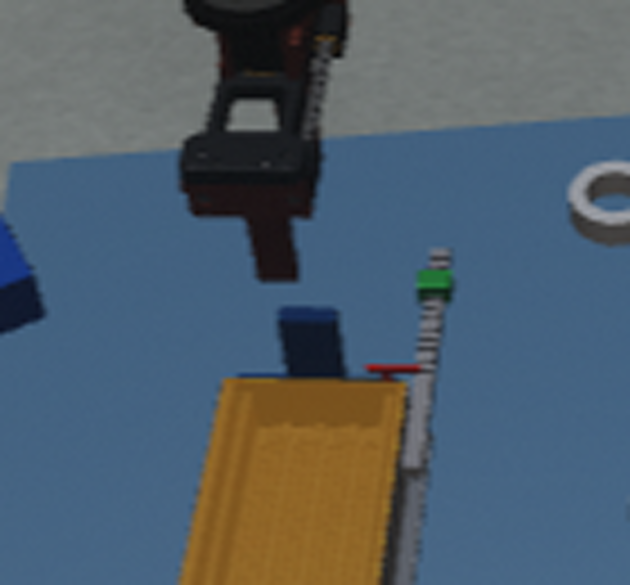

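The gripper is aligned over the tab (crop 310,315), with the red pointer at crop (395,369) and the clip at (435,282). I'll descend and pinch.

Emit:
play_rows(series="0 0 0 0 0 0.25 1;0 0 0 0 0 0.48 1;0 0 0 0 0 0.48 0.4;0 0 0 0 0 0.48 0;0 0 0 0 0 0.48 0;0 0 0 0 0 0.48 0;0 0 0 0 0 0.48 0;0 0 0 0 0 0.48 0;0 0 0 0 0 0.48 0;0 0 0 0 0 0.48 0", newtons=30)

```text
t: 10.5
tool_pos: [0.5703, -0.2015, 0.0958]
tcp_rot: [0.755, 0.656, 0.0, 0.0]
wrist_force: [1.9, -0.9, -2.3]
gripper_width: 0.137
finger_force: 30.0
```

Emit:
play_rows(series="0 0 0 0 0 0 0;0 0 0 0 0 0 0;0 0 0 0 0 0 0;0 0 0 0 0 0 0;0 0 0 0 0 0 0")

```text
t: 11.12
tool_pos: [0.5701, -0.2014, 0.0958]
tcp_rot: [0.755, 0.656, 0.0, 0.0]
wrist_force: [3.2, -0.9, -3.6]
gripper_width: 0.135
finger_force: 30.0
```

```bash
python3 go.py 0.512 -0.192 0.097 -7.65; python3 - <<'E'
from h import *
s=ctrl.get_state(); print(s["finger_force"])
S=ctrl.camera("scene");np.savez("scene7.npz",**S)
for col,lo,hi in(("green",(45,100,50),(85,255,255)),("red",(0,110,50),(8,255,255)),("red2",(172,110,50),(180,255,255))):
    for m,st,ce in blobs(S,lo,hi,(205,200,250,260)): print(col,st.tolist(),ce.round(1))
E
```

```text
t 11.12 tcp [ 0.5701 -0.2014  0.0958] yaw -8.02 q [-0.05  0.53  0.43  1.79 -0.27  0.88  0.36] F [ 3.2 -0.9 -3.6] w 0.135
turn [ 0.     0.    -0.004] shift [ 0.006 -0.294 -0.006]
29.99866247177124
green [223, 220, 8, 4, 30] [226.3 221.5]
red [212, 241, 9, 1, 9] [216. 241.]
red2 [215, 241, 8, 3, 10] [218.4 242. ]
```

Emit:
play_rows(series="0 0 0 0 -0.05 0 0;0 0 0 0.001 -0.1 0 0;0 0 0 0.001 -0.16 0 0;0 0 0 0.001 -0.22 0 0;0 0 0 0.002 -0.28 0 0;0 0 0 0.002 -0.325 0 0;0 0 0 0.002 -0.325 0 0;0 0 0 0.002 -0.325 0 0")

```text
t: 12.18
tool_pos: [0.5059, -0.1926, 0.0958]
tcp_rot: [0.755, 0.656, 0.0, 0.001]
wrist_force: [6.7, -4.3, -9.2]
gripper_width: 0.134
finger_force: 30.0
```

```bash
cat > ptr.py <<'E'
from h import *
S,T=ctrl.camera("scene"),ctrl.camera("top")
a=np.array([.9911,-.1332]);C=np.array([.6583,-.2122]); n=np.array([.1332,.9911])
for nm,c,roi in(("S",S,(205,200,250,260)),("T",T,(295,220,345,265))):
    for col,lo,hi,z in(("green",(45,100,50),(85,255,255),.061),("red",(0,90,50),(10,255,255),.056),("red2",(170,90,50),(180,255,255),.056)):
        for m,st,ce in blobs(c,lo,hi,roi,2):
            P=plane(c,*ce,z)[:2]-C; print(nm,col,st.tolist(),ce.round(1),"own",(P@a).round(4),(P@n).round(4))
s=ctrl.get_state(); d=s["tool_pos"][:2]-C; print("tcp own",d@a,d@n,s["wrist_force"].round(1),s["gripper_width"],s["finger_force"])
i=cv2.resize(S["frame"][190:270,170:270],None,fx=5,fy=5,interpolation=cv2.INTER_CUBIC)
j=cv2.resize(T["frame"][205:285,290:350],None,fx=5,fy=5,interpolation=cv2.INTER_CUBIC)
import sys; cv2.imwrite(sys.argv[1],cv2.convertScaleAbs(np.hstack([i,j]),alpha=1.5))
E
python3 ptr.py pics/p1.png
```

```text
S green [223, 220, 8, 4, 30] [226.3 221.5] own -0.1705 0.0669
S red [215, 224, 4, 1, 4] [216.5 224. ] own -0.1643 0.0384
S red [223, 224, 3, 2, 4] [224.2 224.2] own -0.1639 0.0613
S red2 [214, 224, 11, 4, 17] [219.2 224.9] own -0.161 0.0468
T green [314, 243, 6, 4, 19] [316.6 244.4] own -0.1681 0.0642
tcp own -0.15355180824183565 -0.000847378247195183 [  6.5  -3.  -10.3] 0.1333754850583869 29.997893571853638
```

View pics/p1.png

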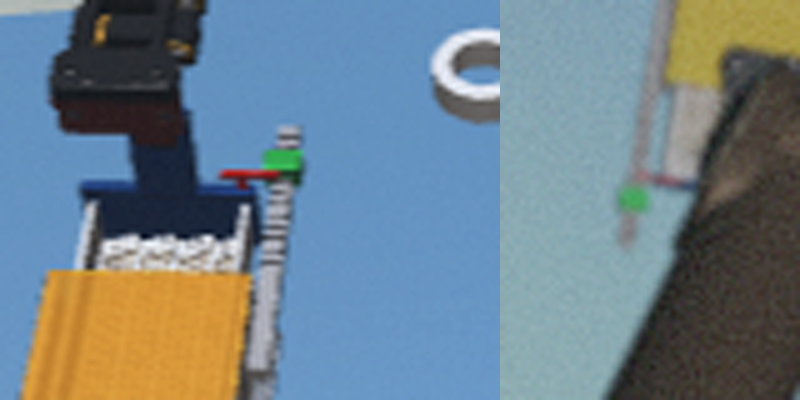

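The pointer is approaching the clip: in the top half it sits at crop (640,177), against the clip at (632,198). I have used all ten views, so I'll do the rest numerically and measure both in the top camera, which is insensitive to height there.

```bash
cat > rel.py <<'E'
from h import *
a=np.array([.9911,-.1332]);C=np.array([.6583,-.2122]); n=np.array([.1332,.9911])
def soft(c,w,roi,z,th):
    x0,y0,x1,y1=roi; W=np.zeros_like(w); W[y0:y1,x0:x1]=w[y0:y1,x0:x1]; W[W<th]=0
    v,u=np.nonzero(W); k=W[v,u]; P=np.array([plane(c,i,j,z)[:2]-C for i,j in zip(u,v)])
    return np.round([k@(P@a)/k.sum(),k@(P@n)/k.sum(),len(k),k.max()],4)
for nm,gr,rr in(("top",(308,236,324,254),(316,234,327,256)),("scene",(217,214,236,231),(208,214,223,246))):
    L=[ctrl.camera(nm) for _ in range(6)]; c=L[0]; f=np.mean([i["frame"] for i in L],0)
    b,g,r=[f[...,i] for i in range(3)]
    print(nm,"clip",soft(c,g-np.maximum(b,r),gr,.061,20))
    w=r-g
    for z in ((.065,) if nm=="top" else (.056,.065)): print(nm,"ptr",z,soft(c,w,rr,z,12))
    x0,y0,x1,y1=rr
    if nm=="top": print(w[y0:y1,x0:x1].astype(int))
s=ctrl.get_state();d=s["tool_pos"][:2]-C; print("t",s["t"],"tcp own",d@a,d@n,s["wrist_force"].round(1))
E
python3 rel.py
```

```text
top clip [-0.168   0.065  22.     47.8333]
top ptr 0.065 [-0.1505  0.0474 10.     19.6667]
[[-13  -4   0  -5 -16 -20 -15  -4  -1   1   3]
 [-11  -2  -2  -7 -17 -21 -13  -3   0   0   1]
 [ -9  -2  -2  -9 -17 -19 -10  -2   0   0   0]
 [ -7  -1  -3 -10 -19 -19 -10  -1   0   0   0]
 [ -7   1   1  -6 -16 -17  -8  -2  -1   0   1]
 [ -2   7  12   7  -4  -7  -1   2   2   0   0]
 [ -1   8  14  12   8   9  15  18  14   8   2]
 [ -8  -2   0  -2  -1   5  15  19  19  13   4]
 [-29 -25 -22 -22 -19 -14 -10  -5  -6  -4  -7]
 [-54 -50 -46 -39 -27 -21 -20 -21 -19 -18 -17]
 [-64 -64 -59 -45 -29 -21 -23 -21 -21 -21 -21]
 [-63 -62 -61 -45 -28 -22 -21 -21 -22 -21 -21]
 [-44 -49 -48 -38 -27 -21 -20 -21 -21 -22 -20]
 [-18 -25 -31 -29 -23 -21 -21 -22 -22 -21 -19]
 [ -4 -10 -18 -21 -22 -21 -20 -21 -21 -20 -17]
 [ -1  -9 -17 -20 -20 -20 -21 -21 -21 -18 -13]
 [ -3 -11 -17 -21 -20 -21 -22 -21 -20 -16  -9]
 [ -4 -13 -19 -22 -20 -21 -21 -20 -19 -12  -5]
 [ -5 -15 -20 -21 -21 -22 -21 -21 -16  -7  -2]
 [ -7 -16 -21 -22 -21 -21 -20 -19 -15  -6   0]
 [-13 -17 -21 -21 -21 -21 -21 -21 -15  -7   0]
 [-18 -20 -22 -21 -20 -21 -21 -20 -15  -9  -1]]
scene clip [-0.1703  0.0663 28.     64.    ]
scene ptr 0.056 [-1.322e-01  4.100e-02  4.400e+01  9.750e+01]
scene ptr 0.065 [-1.241e-01  4.270e-02  4.400e+01  9.750e+01]
t 12.875 tcp own -0.153494749063508 -0.0008389050501401795 [ 7.1 -2.9 -9. ]
```

Emit:
play_rows(series="0 0 0 0 -0.03 0 0;0 0 0 0 -0.06 0 0;0 0 0 0.001 -0.08 0 0;0 0 0 0.001 -0.08 0 0;0 0 0 0.001 -0.08 0 0")

```text
t: 13.5
tool_pos: [0.4904, -0.1905, 0.0958]
tcp_rot: [0.755, 0.656, 0.0, 0.001]
wrist_force: [7.2, -4.6, -11.1]
gripper_width: 0.132
finger_force: 30.0
```

```bash
python3 - <<'E'
from h import *
a=np.array([.9911,-.1332]);C=np.array([.6583,-.2122])
for nm,roi in(("top",(311,237,327,252)),("scene",(211,214,234,230))):
    L=[ctrl.camera(nm) for _ in range(6)]; f=np.mean([i["frame"] for i in L],0); x0,y0,x1,y1=roi
    print(nm,roi); print((f[...,2]-f[...,1])[y0:y1,x0:x1].astype(int))
    c=L[0]
    for k in (-.161,-.169,-.177): print(k,[proj(c,np.r_[C+k*a+y*np.array([.1332,.9911]),z]).round(1).tolist() for y,z in((.066,.061),(.048,.065))])
s=ctrl.get_state();d=s["tool_pos"][:2]-C; print("t",s["t"],"tcp own",d@a,s["wrist_force"].round(1),s["gripper_width"])
E
```

```text
top (311, 237, 327, 252)
[[-22 -22 -20 -21 -18  -6   0  -2  -9 -18 -19 -10  -1   0   2   2]
 [-20 -22 -21 -21 -15  -6   0  -3 -12 -19 -19  -7  -1   0   3   3]
 [-21 -22 -22 -21 -14  -5   0  -3 -14 -19 -17  -6  -1   0   1   1]
 [-20 -21 -20 -19 -12  -4   0  -3 -14 -19 -14  -5  -2   0   0   0]
 [-21 -20 -20 -21 -16  -8  -4  -9 -17 -20 -13  -3   0   0  -1   0]
 [-19 -20 -24 -29 -33 -27 -20 -18 -23 -20 -10  -2  -2  -1   0  -1]
 [-21 -19 -26 -43 -54 -46 -32 -25 -21 -14  -5   0   0   0   0  -1]
 [-20 -20 -29 -49 -61 -55 -35 -20  -7   3  10   9   4   1   0   0]
 [-21 -21 -27 -48 -58 -56 -45 -30 -13   4  11  12   8   7   9   1]
 [-21 -21 -24 -34 -41 -43 -44 -40 -31 -16  -9  -7  -5   1   4  -3]
 [-20 -21 -20 -17 -15 -19 -25 -29 -29 -22 -21 -20 -18 -14 -15 -15]
 [-21 -21 -18 -10  -4  -4 -11 -19 -23 -21 -22 -21 -21 -19 -20 -21]
 [-20 -22 -18  -7   0  -1  -9 -17 -20 -21 -21 -21 -21 -22 -21 -20]
 [-21 -20 -17  -6   0  -3 -11 -18 -21 -21 -21 -20 -20 -21 -20 -19]
 [-20 -20 -14  -5   0  -3 -13 -21 -20 -21 -20 -20 -21 -20 -20 -17]]
-0.161 [[316.4, 242.4], [321.4, 243.2]]
-0.169 [[316.0, 244.6], [321.
[... 1126 characters left out ...]
0 -22 -28 -30 -30]
 [ -6  -7  -7  -7  -7  -7  -7  -7  -7  -8  -9 -18 -24 -22 -22 -22 -22 -21
  -21 -24 -30 -30 -30]
 [ -6  -7  -7  -7  -7  -7  -7  -7  -8  -9  -9 -20 -22  -5   0  -1  -1  -8
  -21 -25 -30 -30 -30]
 [ -7  -7  -7  -7  -7  -7  -7  -5  -4  -2  -7 -14 -22 -10  -1  -1  -1  -9
  -25 -30 -30 -30 -30]
 [ -7  -7  -8  -7  -7  -7  -7  -5  -3  -1  -7 -21 -26 -12   0  -1   0  -8
  -26 -30 -30 -30 -30]
 [ -7  -7  -7  -7  -7  -7  -7  -3  -1  -1  -8 -16 -18  -8  -1  -1  -1 -16
  -30 -30 -30 -30 -30]]
-0.161 [[225.6, 223.8], [219.4, 222.8]]
-0.169 [[225.9, 221.8], [219.7, 220.8]]
-0.177 [[226.2, 219.9], [220.0, 218.8]]
t 14.1 tcp own -0.16924537002396764 [  7.6  -4.7 -10.8] 0.13062129298913558
```

```bash
python3 - <<'E'
from h import *
c=ctrl.camera("scene")
print([ce.round(1) for m,s,ce in blobs(c,(105,130,100),(130,255,255),(260,170,330,240),3)])
s=ctrl.get_state(); print(s["tool_pos"].round(4),np.abs(s["qvel"]).max(),s["finger_force"])
print(ctrl.close_job())
E
```

```text
[array([290.6, 191.9])]
[ 0.4905 -0.1905  0.0958] 0.002760561638183396 29.997601211071014
the job is handed in; nothing more can be done
None
```

I handed the job in: the lamp arm points at the dispenser's mouth (within about 0.5° by both cameras) and is released. The gripper is still holding the drawer, with the pointer within about 2 mm of the clip's middle.

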